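# Hang a rinsed find up to drain over its drip tray

### The job

The bronze find in the wire basket has just been rinsed and must drain. First set the white drip tray on the upper end of the drying stand's sloping roller lane so that it runs down and rests square against the stop under the hook; then hang the basket by its wire handle in the hook above it, level and still, with the find left in it. Do not tip the basket or push the things standing round about.

Things in the scene. Friction and masses are not known exactly. Their poses are not given: they have to be found in the camera images.
- stand: Drying stand, fixed: grey base plate 325 x 150 x 8 mm, sloping roller lane, steel post with hook. Origin on the desk top under the hook's seat; x points (level) down the lane, away from the robot, to the post; y across the lane, z up. Yaw within 0.3 rad of the world's. Post: 14 mm thick, 88 mm past the origin, 272 mm high.
- lane_home (a point): On the roller plane, 30 mm above the stand's origin: the centre of the tray's underside lies here when it rests against the stop. The plane falls 10 degrees (0.1745 rad) towards the stand's +x. Rollers turn freely: a tray let go runs down by itself. Side guides: 96 mm apart inside, 10 mm above the rollers. Stop plate: 56 mm past this point, 16 mm above the rollers.
- lane_top (a point): On the roller plane, 145 mm up the slope from lane_home: a good place for the centre of the tray's underside when setting it on the lane, clear of the hook. The lane's upper end lies 65 mm farther up.
- hook_seat (a point): 262 mm above the stand's origin: where the centre of the handle wire's apex lies when it hangs in the hook (upper face of the seat 3 mm lower). The hook is an 8 mm round bar that runs level from the post at z = 266 mm (centre) towards the robot (stand's -x), dips into a U here and turns up into a tip.
- hook_tip (a point): Free end of the hook, the centre of its round end: 22 mm before hook_seat (stand's -x), 272 mm above the desk (its top at 276 mm). The handle must pass over it.
- tray: White plastic drip tray, open, 110 (x) x 86 (y) x 22 mm, 0.16 kg, with a bridge-shaped grip over its middle: a bar 76 mm long along x, 12 mm thick in y, 34 to 56 mm above the underside, on two legs. Origin: centre of the underside, z up. Same either way round. Starts on the desk, yaw within 0.5 rad of the world's.
- basket: Open stainless wire basket, 80 (x) x 104 (y) x 42 mm, 0.24 kg, starting on the desk, yaw within 0.5 rad. Fixed 6 mm wire handle in its y-z plane: up the ends at y = +-52 mm to z = 113 mm, sloping to the apex at z = 135 mm. On it a black grip 14 (x) x 28 (y) mm, z = 136 to 190 mm. Origin: centre of the underside. Same either way round. Hangs with its y across the lane.
- basket_apex (a point): Centre of the handle wire at its apex, 135 mm above the basket's underside; the space below it is free down to the basket's rim at 42 mm.
- find: Flat green-brown bronze plate with a stem, 36 x 82 x 8 mm, 60 g, lying loose on the basket's floor. Origin at the centre of its underside.
- mug: White mug with dots, 82 x 114 x 91 mm, a bystander behind the basket and tray; origin under its middle.
- dish: Petri dish, 60 mm across, 12 mm high, a bystander left of the stand; origin under its middle.
Not all that is in view belongs to the job. What is shaped like the find but turquoise is not meant.

How it is judged:
By the outcome, as a careful person would: the job done as asked, in the order asked, and still so for the second after the job is handed in, with the robot touching nothing.
It also fails if it takes over 67 s, if anything falls off the work surface, if the arm or the gripper's body presses on something with over 40 N, if the wrist force passes 120 N, or if a joint passes its speed limit or range.

### The arm

A 6-joint arm with a two-finger parallel gripper is mounted at the origin on a cart in front of the work surface, level with it; the furniture and walls round the work are solid. World frame = base frame: x ahead of the robot, y to its left, z up, the work surface at z = 0. Lengths are in m, angles in degrees, forces in N, time in s.
With the tool pointing down it reaches from about 0.275 to 0.975 m from the base axis. Payload 8.4 kg.
Tool frame: the origin (TCP) lies between the finger pads; the fingertips stand 8 mm ahead of it and the grasp point (between the pads) lies 11 mm behind it; z points along the fingers, y is the line along which they close (so a half turn about z gives the same grasp; the last joint's range is limited). The gripper opens to 92 mm and grips with 3 to 60 N. Pads are 20 mm wide; open, the fingers measure 128 mm over their backs; the gripper's body (75 mm by 189 mm) begins 69 mm behind the grasp point.
Start: joints at [-76.112, 20.225, 93.587, -0, 66.188, -0.138], TCP at [0.151, -0.606, 0.223] pointing down, gripper open.
Joint ranges: [-150.9, 150.9], [-52.94, 120.26], [3.33, 152.33], [-74.26, 254.26], [0, 154.13], [-172.89, 172.89]. Speed limits (degrees/s): [127.2, 127.2, 159.86, 180, 180, 180].

### API

Orientations are given as [roll, pitch, yaw] about the fixed x, y, z axes, in that order (R = Rz(yaw) Ry(pitch) Rx(roll)).
In Python, from workcell import r gives the robot as it stands.
- The arm moves only by the tool play_rows, never from a script. Its argument "increments" is a list of rows, each an object with "delta_pos": the shift along the tool's x, y, z each as a share of 0.03 m, from -1 to 1, a list of three; "twist": the turn, a rotation vector about the tool's x, y, z each as a share of 0.08 rad, from -1 to 1, a list of three; "jaw": the closure, from -1 (fully open) to 1 (shut), so that 0 is half open. In form: [{"delta_pos": [x, y, z], "twist": [ax, ay, az], "jaw": jaw}, ...]. A call has 1 to 20 rows; each row shifts and turns the commanded pose from where the row before left it, along the tool's axes as they then stand; what a row does not reach is not made up. A row lasts 1/12 s, in which the tool goes at most 41.7 mm and 7.16 degrees, less where a joint would pass 70% of its speed; a pose out of reach is approached as far as the arm can. A call with a number of a shift or a turn outside -1 to 1 is refused whole. A call with a gripper value outside its range is refused whole. The fingers move at their own pace and stop on an object; the grip force is fixed at half the most. Time passes only in rows, so rows that do not move let the fingers close. It gives the time, the measured TCP pose, the force, the opening and the grip force at its end, in the units of the state.
- r.read_state(): the state, without advancing time (a new reading comes with each control period).
- r.get_image(name): name is "scene" or "top" or "wrist"; returns (picture, depth): 420x560x3 uint8, red, green, blue; 420x560 float32, m along the optical axis (not along the pixel's ray), 0 where there is no reading.
- r.camera_model(name): a dict with "fx", "fy", "cx", "cy" (pixels), "rvec" (rotation vector, rad) and "tvec" (3), from world to camera coordinates, as OpenCV has them; the wrist camera has in their place "T_tool_cam" (4x4, takes a point from camera to tool coordinates, whose origin is the TCP and whose axes are the flange's). Camera axes: x right, y down, z forward; pixel columns grow to the right and rows downward; lengths in m; the calibration is good to about 2 mm. A picture is of the moment at which its call begins: read the wrist's pose just before it. camera_model takes no time and is no camera call.
- r.close_job(): hands the job in; it is judged then, once.
Trained networks look in the newest picture that a camera, given by its name, has taken for a name from the list of things; names that differ only in an ending like _2 or _b are one class to them, and where a whole thing is asked for, a point or a joint stands for the part that bears it (a point fixed in the world has none). Each returns a list of dicts, best first, with "score" (0 to 1); they miss things now and then, are a little off and sometimes report something else, mostly with a low value. They report only what shows in the picture. A call takes as long as a camera call. They do not tell look-alikes from the thing itself.
- r.boxes_of(camera, name): "centre" ([row, column] in pixels, amid what is visible of it).
- r.trace(camera, name): "pixels" (420x560 bool, what is visible of it) and "centre" ([row, column] in pixels, amid what is visible of it).
The state is a dict: "t": time; "q": joint angles; "joint_vel": joint speeds; "joint_torque": joint torques, N m; "eef_pos": TCP position; "tool_rot": TCP orientation; "force": force on the tool from outside, world axes, zero at the start; "torque": the same for the moment, N m; "opening": finger opening in m; "gripper_force": force on a finger pad.
Only numpy, scipy, OpenCV 4.12 (cv2) and the standard library are available. Lean on these libraries where they do the work, as an engineer would, in place of code of your own. Each camera call takes 0.05 s, during which the arm holds its last target. There are 200 camera calls.

## Working session

There is one attempt and no reset: what is moved stays moved. The work goes in short steps, Python scripts to look and compute and a tool call to move; the robot and the scene stay as the last step left them, time stands still between calls to the robot, and variables do not carry over. Pictures are saved under pics/ and viewed, at most 10 in all, crops included, and the job is handed in when it is done.

Besides the shell and the picture viewer there is one more tool, called after "Emit:" as a command line: name --argument value ..., lists and objects as JSON in quotes. play_rows: Moves the arm, as the interface text tells. Its arguments: {"type":"object","properties":{"increments":{"type":"array","items":{"type":"object","properties":{"delta_pos":{"type":"array","items":{"type":"number","minimum":-1,"maximum":1}},"twist":{"type":"array","items":{"type":"number","minimum":-1,"maximum":1}},"jaw":{"type":"number"}}}}},"required":["increments"]}

```bash
mkdir -p pics; ls
cat > h.py <<'E'
import numpy as np, cv2
from workcell import r
from scipy.spatial.transform import Rotation as R
def cam(name,st=None):
    m=r.camera_model(name)
    K=np.array([[m['fx'],0,m['cx']],[0,m['fy'],m['cy']],[0,0,1.]])
    if 'rvec' in m:
        Rm=cv2.Rodrigues(np.array(m['rvec'],float))[0];t=np.array(m['tvec'],float).ravel()
        return K,Rm.T,-Rm.T@t      # cam->world
    st=st or r.read_state()
    T=np.array(m['T_tool_cam']);Rt=R.from_euler('xyz',st['tool_rot'],degrees=True).as_matrix()
    return K,Rt@T[:3,:3],Rt@T[:3,3]+np.array(st['eef_pos'])
def cloud(name,depth,c):
    K,Rw,t=c
    v,u=np.indices(depth.shape)
    P=np.stack([(u-K[0,2])/K[0,0]*depth,(v-K[1,2])/K[1,1]*depth,depth],-1)
    W=P@Rw.T+t; W[depth<=0]=np.nan
    return W
E
cat > a.py <<'E'
from h import *
for n in ['scene','top']:
    c=cam(n); im,d=r.get_image(n); cv2.imwrite(f'pics/{n}0.png',im[:,:,::-1])
    W=cloud(n,d,c); np.savez(f'{n}0.npz',im=im,d=d,W=W)
    print(n,c[2].round(3),c[1][:,2].round(2))
    for k in ['stand','tray','basket','find','mug','dish']:
        for o in r.trace(n,k)[:2]:
            p=o['pixels']; w=W[p]; w=w[~np.isnan(w[:,0])]
            print(k,round(o['score'],2),np.round(o['centre']),p.sum(),np.percentile(w,[2,50,98],axis=0).round(3).tolist() if len(w) else None)
            np.save(f'm_{n}_{k}.npy',p) if o is not None else 0
print(r.read_state())
E
python3 a.py
```

```text
pics
scene [-0.057  0.77   0.94 ] [ 0.51 -0.59 -0.62]
stand 0.75 [236. 340.] 879 [[0.421, -0.153, -0.0], [0.471, -0.106, 0.012], [0.531, -0.065, 0.057]]
stand 0.71 [284. 254.] 6128 [[0.398, 0.118, 0.003], [0.538, 0.215, 0.023], [0.707, 0.282, 0.262]]
tray 0.76 [238. 340.] 900 [[0.421, -0.154, 0.0], [0.47, -0.107, 0.012], [0.531, -0.065, 0.057]]
basket 0.69 [191. 372.] 582 [[0.469, -1.237, -0.524], [0.516, -0.323, 0.026], [0.977, -0.27, 0.189]]
find 0.55 [218. 400.] 94 [[0.372, -0.368, 0.0], [0.387, -0.339, 0.005], [0.402, -0.318, 0.01]]
find 0.41 [195. 367.] 20 [[0.51, -0.361, 0.006], [0.522, -0.342, 0.01], [0.532, -0.328, 0.015]]
mug 0.6 [185. 296.] 803 [[0.665, -0.283, 0.0], [0.706, -0.192, 0.06], [0.758, -0.155, 0.092]]
mug 0.35 [238. 339.] 939 [[0.421, -0.155, -0.001], [0.471, -0.107, 0.012], [0.532, -0.065, 0.057]]
dish 0.69 [351. 191.] 522 [[0.492, 0.405, -0.002], [0.523, 0.432, 0.002], [0.55, 0.462, 0.014]]
top [0.402 0.056 1.465] [ 0.13 -0.02 -0.99]
stand 0.74 [215. 226.] 5732 [[0.403, 0.113, 0.002], [0.559, 0.197, 0.014], [0.716, 0.281, 0.267]]
tray 0.8 [244. 331.] 1032 [[0.
[... 719 characters left out ...]
44], [0.574, -0.272, 0.195]]
{'t': 0.7, 'q': array([-7.61088964e+01,  2.02241959e+01,  9.35877457e+01,  1.48334024e-04,
        6.61900815e+01, -1.37958364e-01]), 'joint_vel': array([-0.03143289, -0.02554965, -0.09215426,  0.05042004,  0.01732384,
       -0.07402751]), 'joint_torque': array([-6.27414238e-05, -5.93616271e+01, -3.34522820e+01,  6.98940363e-02,
        1.58324983e-02, -8.90733418e-06]), 'eef_pos': array([ 0.15150071, -0.6063424 ,  0.22259008]), 'tool_rot': array([-1.79997977e+02, -1.40578013e-04,  1.40290021e+01]), 'force': array([-0.57276462,  0.34885957, -0.48079961]), 'torque': array([0.02281133, 0.00155515, 0.02984161]), 'gripper_force': 0.0, 'opening': 0.09166828705373993}
```

```bash
python3 - <<'E'
import cv2,numpy as np
a=cv2.imread('pics/scene0.png')[130:390,140:440];b=cv2.imread('pics/top0.png')[120:310,120:440]
cv2.imwrite('pics/v1.png',np.vstack([cv2.resize(a,(400,347)),np.pad(cv2.resize(b,(400,238)),((0,0),(0,0),(0,0)))]))
E
cat > b.py <<'E'
from h import *
# geometric pose estimates from masks (top + scene clouds)
D={n:np.load(f'{n}0.npz') for n in['scene','top']}
def pts(k,zlo,zhi,box=None):
    P=[]
    for n in D:
        W=D[n]['W'].reshape(-1,3)
        (x0,x1),(y0,y1)=box
        s=(W[:,2]>zlo)&(W[:,2]<zhi)&(W[:,0]>x0)&(W[:,0]<x1)&(W[:,1]>y0)&(W[:,1]<y1); P.append(W[s])
    return P
def rect(P):
    P=P[:,:2].astype(np.float32)
    (c,s,a)=cv2.minAreaRect(P*1000); return np.round(c,1),np.round(s,1),round(a,1)
B=dict(tray=((.38,.58),(-.2,-.02)),basket=((.44,.61),(-.42,-.23)),stand=((.36,.78),(.08,.32)))
for k,lo,hi in [('tray',.01,.03),('tray',.047,.065),('basket',.03,.05),('basket',.15,.2),('basket',.1,.14),('stand',.003,.02),('stand',.02,.1),('stand',.25,.3)]:
    for n,P in zip(D,pts(k,lo,hi,B[k])):
        if len(P)>4: print(k,lo,hi,n,len(P),*rect(P),P.mean(0).round(4))
E
python3 b.py
```

```text
tray 0.01 0.03 scene 334 [ 476.9 -110.6] [ 92.1 114.1] 86.0 [ 0.4713 -0.1033  0.0184]
tray 0.01 0.03 top 267 [ 472.5 -114. ] [182.9 171.7] 0.7 [ 0.4759 -0.115   0.0189]
tray 0.047 0.065 scene 106 [ 475.4 -110.9] [17.1 73.8] 85.4 [ 0.475  -0.1086  0.0539]
tray 0.047 0.065 top 111 [ 479.8 -112.1] [12.6 72.4] 85.2 [ 0.4793 -0.1116  0.0568]
basket 0.03 0.05 scene 145 [ 521.  -327.9] [110.   88.5] 61.0 [ 0.5207 -0.3255  0.0395]
basket 0.03 0.05 top 183 [ 522.2 -330.3] [108.2  81.8] 61.9 [ 0.5216 -0.3265  0.0412]
basket 0.15 0.2 scene 114 [ 519.9 -328.5] [30.  19.1] 52.0 [ 0.5178 -0.3246  0.1728]
basket 0.15 0.2 top 93 [ 522.9 -328.9] [27.  14.9] 64.5 [ 0.5218 -0.3263  0.1824]
basket 0.1 0.14 scene 70 [ 519.3 -328.8] [110.   11.1] 62.4 [ 0.5211 -0.3261  0.1221]
basket 0.1 0.14 top 69 [ 522.9 -329.6] [108.4   7.5] 62.7 [ 0.5249 -0.3247  0.1242]
stand 0.003 0.02 scene 2982 [570.2 199.5] [418.9 238.6] 0.0 [0.5398 0.2141 0.008 ]
stand 0.003 0.02 top 4969 [569.9 200. ] [240.  419.4] 90.0 [0.5713 0.1961 0.0082]
stand 0.02 0.1 scene 2785 [551.6 198.5] [303.6 115.3] 10.2 [0.5318 0.1953 0.0454]
stand 0.02 0.1 top 2233 [552.9 204.6] [301.3 127.4] 9.9 [0.5353 0.1931 0.0471]
stand 0.25 0.3 scene 180 [641.  213.2] [120.1  11.7] 11.2 [0.6471 0.2158 0.2651]
stand 0.25 0.3 top 170 [644.3 213.1] [118.3  12.5] 8.4 [0.6477 0.2123 0.269 ]
```

View pics/v1.png

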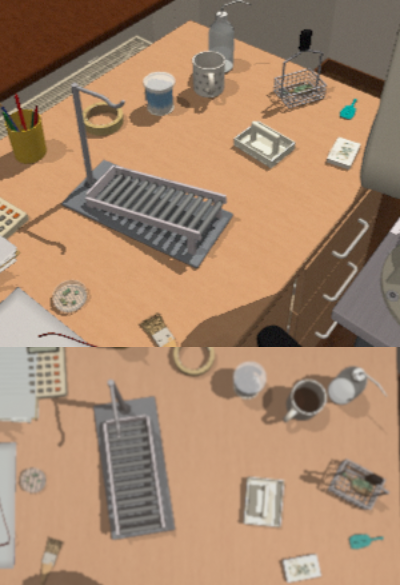

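The picture shows the stand on the left, with the hook at its far end. The tray is mid-desk (crop ~265,500), the basket with its black grip is right of it (~350,485), and the turquoise decoy sits nearer.

The tray is at about (0.477, -0.111) with yaw -4.7°, the basket at (0.521, -0.329) with yaw -28°, and the stand at (0.6085, 0.207) with yaw 10°. I'm moving above the tray now.

```bash
cat >> h.py <<'E'
def plan(pos,rpy,start=None,vmax=1.0,wmax=.95):
    """turn first, then shift: prints n rows x share for each"""
    if start is None:
        s=r.read_state(); p,e=np.array(s['eef_pos']),s['tool_rot']
    else: p,e=np.array(start[0]),start[1]
    A=R.from_euler('xyz',e,degrees=True);B=R.from_euler('xyz',rpy,degrees=True)
    w=(A.inv()*B).as_rotvec()/.08; d=B.inv().apply(np.array(pos)-p)/.03
    nw=int(np.ceil(np.abs(w).max()/wmax-1e-6)) or 1; nd=int(np.ceil(np.linalg.norm(d)/vmax-1e-6)) or 1
    print('turn',nw,'x',(w/nw).round(3).tolist(),'| shift',nd,'x',(d/nd).round(3).tolist())
E
python3 -c "
from h import *
plan([.477,-.111,.25],[180,0,-4.7])"
```

```text
turn 5 x [-0.0, 0.0, 0.817] | shift 20 x [0.473, -0.867, -0.046]
```

Emit:
play_rows --increments '[{"delta_pos": [0,0,0],"twist": [0,0,0.817],"jaw": -1},{"delta_pos": [0,0,0],"twist": [0,0,0.817],"jaw": -1},{"delta_pos": [0,0,0],"twist": [0,0,0.817],"jaw": -1},{"delta_pos": [0,0,0],"twist": [0,0,0.817],"jaw": -1},{"delta_pos": [0,0,0],"twist": [0,0,0.817],"jaw": -1},{"delta_pos": [0.473,-0.867,-0.046],"twist": [0,0,0],"jaw": -1},{"delta_pos": [0.473,-0.867,-0.046],"twist": [0,0,0],"jaw": -1},{"delta_pos": [0.473,-0.867,-0.046],"twist": [0,0,0],"jaw": -1},{"delta_pos": [0.473,-0.867,-0.046],"twist": [0,0,0],"jaw": -1},{"delta_pos": [0.473,-0.867,-0.046],"twist": [0,0,0],"jaw": -1},{"delta_pos": [0.473,-0.867,-0.046],"twist": [0,0,0],"jaw": -1},{"delta_pos": [0.473,-0.867,-0.046],"twist": [0,0,0],"jaw": -1},{"delta_pos": [0.473,-0.867,-0.046],"twist": [0,0,0],"jaw": -1},{"delta_pos": [0.473,-0.867,-0.046],"twist": [0,0,0],"jaw": -1},{"delta_pos": [0.473,-0.867,-0.046],"twist": [0,0,0],"jaw": -1},{"delta_pos": [0.473,-0.867,-0.046],"twist": [0,0,0],"jaw": -1},{"delta_pos": [0.473,-0.867,-0.046],"twist": [0,0,0],"jaw": -1},{"delta_pos": [0.473,-0.867,-0.046],"twist": [0,0,0],"jaw": -1},{"delta_pos": [0.473,-0.867,-0.046],"twist": [0,0,0],"jaw": -1},{"delta_pos": [0.473,-0.867,-0.046],"twist": [0,0,0],"jaw": -1}]'

```text
t: 2.37
eef_pos: [0.3962, -0.2337, 0.2436]
tool_rot: [180.0, -0.0, -4.7]
force: [1.1, -0.4, 0.2]
opening: 0.0918
gripper_force: 0.0
```

Emit:
play_rows --increments '[{"delta_pos": [0.473,-0.867,-0.046],"twist": [0,0,0],"jaw": -1},{"delta_pos": [0.473,-0.867,-0.046],"twist": [0,0,0],"jaw": -1},{"delta_pos": [0.473,-0.867,-0.046],"twist": [0,0,0],"jaw": -1},{"delta_pos": [0.473,-0.867,-0.046],"twist": [0,0,0],"jaw": -1},{"delta_pos": [0.473,-0.867,-0.046],"twist": [0,0,0],"jaw": -1},{"delta_pos": [0,0,0],"twist": [0,0,0],"jaw": -1},{"delta_pos": [0,0,0],"twist": [0,0,0],"jaw": -1},{"delta_pos": [0,0,0],"twist": [0,0,0],"jaw": -1}]'

```text
t: 3.03
eef_pos: [0.4765, -0.1114, 0.25]
tool_rot: [180.0, 0.0, -4.7]
force: [0.9, 0.3, 0.1]
opening: 0.0921
gripper_force: 0.0
```

```bash
cat > w.py <<'E'
from h import *
import sys
def look(tag,regs,z=None):
    st=r.read_state(); c=cam('wrist',st); im,d=r.get_image('wrist'); W=cloud('wrist',d,c)
    cv2.imwrite(f'pics/{tag}.png',im[:,:,::-1]); np.savez(f'{tag}.npz',W=W,im=im)
    print('cam',c[2].round(3),c[1][:,2].round(2),'t',st['t'],np.round(st['eef_pos'],4),np.round(st['tool_rot'],2))
    F=W.reshape(-1,3)
    for lo,hi,(x0,x1),(y0,y1) in regs:
        P=F[(F[:,2]>lo)&(F[:,2]<hi)&(F[:,0]>x0)&(F[:,0]<x1)&(F[:,1]>y0)&(F[:,1]<y1)]
        if len(P)<8: print('few',len(P)); continue
        b=cv2.minAreaRect((P[:,:2]*1000).astype(np.float32)); print((lo,hi),len(P),np.round(b[0],1),np.round(b[1],1),round(b[2],2),'zmed',np.median(P[:,2]).round(4))
    return st,c,W
E
python3 -c "
from w import *
look('w1',[(.045,.07,(.4,.56),(-.18,-.04)),(.012,.03,(.4,.56),(-.18,-.04))])
"
```

```text
cam [ 0.548 -0.116  0.413] [-0.25  0.02 -0.97] t 3.0333 [ 0.4765 -0.1114  0.25  ] [ 1.7998e+02  3.0000e-02 -4.6600e+00]
(0.045, 0.07) 693 [ 479.1 -108.9] [11.5 75.2] 85.5 zmed 0.056
(0.012, 0.03) 1069 [ 478.7 -109.2] [ 85.9 109.6] 85.2 zmed 0.0221
```

View pics/w1.png

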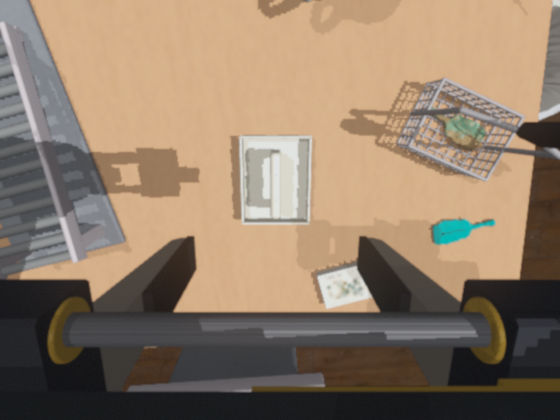

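The tray is clear in the wrist view, amid pixel (180, 275), at (0.479, -0.109) with yaw -4.65°. I'm going down to grasp it.

```bash
python3 -c "
from h import *
plan([.4789,-.109,.036],[180,0,-4.65])"
```

```text
turn 1 x [0.004, 0.006, -0.014] | shift 8 x [0.01, -0.012, 0.892]
```

Emit:
play_rows --increments '[{"delta_pos": [0.01,-0.012,0.9],"jaw": -1},{"delta_pos": [0.01,-0.012,0.9],"jaw": -1},{"delta_pos": [0.01,-0.012,0.9],"jaw": -1},{"delta_pos": [0.01,-0.012,0.9],"jaw": -1},{"delta_pos": [0.01,-0.012,0.9],"jaw": -1},{"delta_pos": [0.01,-0.012,0.9],"jaw": -1},{"delta_pos": [0.01,-0.012,0.9],"jaw": -1},{"delta_pos": [0.01,-0.012,0.6],"jaw": -1},{"delta_pos": [0,0,0.24],"jaw": -1},{"delta_pos": [0,0,0],"jaw": -1},{"delta_pos": [0,0,0],"jaw": 1},{"delta_pos": [0,0,0],"jaw": 1},{"delta_pos": [0,0,0],"jaw": 1},{"delta_pos": [0,0,0],"jaw": 1},{"delta_pos": [0,0,0],"jaw": 1},{"delta_pos": [0,0,0],"jaw": 1},{"delta_pos": [0,0,0],"jaw": 1},{"delta_pos": [0,0,0],"jaw": 1},{"delta_pos": [0,0,0],"jaw": 1},{"delta_pos": [0,0,0],"jaw": 1}]'

```text
schema error: expected keys delta_pos, twist, jaw
```

```bash
python3 -c "
from h import *
s=r.read_state();print(s['t'],s['eef_pos'],s['tool_rot'],s['opening'],s['gripper_force'],s['force'])
p=np.array(s['eef_pos'])
plan(p+[0,0,.2],s['tool_rot'])
plan([.42,.05,.25],[180,0,10],start=(p+[0,0,.2],s['tool_rot']))"
```

```text
3.0833 [ 0.4763377  -0.11179031  0.25006212] [ 1.79983121e+02  2.59223182e-02 -4.71314729e+00] 0.09179195169408491 0.0 [-1.12491597 -0.72453965  0.15608598]
turn 1 x [0.0, 0.0, 0.0] | shift 7 x [-0.0, 0.0, -0.952]
turn 4 x [0.001, 0.002, -0.802] | shift 9 x [-0.101, -0.626, 0.741]
```

Emit:
play_rows --increments '[{"delta_pos": [0.01,-0.012,0.9],"twist": [0,0,0],"jaw": -1},{"delta_pos": [0.01,-0.012,0.9],"twist": [0,0,0],"jaw": -1},{"delta_pos": [0.01,-0.012,0.9],"twist": [0,0,0],"jaw": -1},{"delta_pos": [0.01,-0.012,0.9],"twist": [0,0,0],"jaw": -1},{"delta_pos": [0.01,-0.012,0.9],"twist": [0,0,0],"jaw": -1},{"delta_pos": [0.01,-0.012,0.9],"twist": [0,0,0],"jaw": -1},{"delta_pos": [0.01,-0.012,0.9],"twist": [0,0,0],"jaw": -1},{"delta_pos": [0.01,-0.012,0.6],"twist": [0,0,0],"jaw": -1},{"delta_pos": [0,0,0.24],"twist": [0,0,0],"jaw": -1},{"delta_pos": [0,0,0],"twist": [0,0,0],"jaw": -1},{"delta_pos": [0,0,0],"twist": [0,0,0],"jaw": 1},{"delta_pos": [0,0,0],"twist": [0,0,0],"jaw": 1},{"delta_pos": [0,0,0],"twist": [0,0,0],"jaw": 1},{"delta_pos": [0,0,0],"twist": [0,0,0],"jaw": 1},{"delta_pos": [0,0,0],"twist": [0,0,0],"jaw": 1},{"delta_pos": [0,0,0],"twist": [0,0,0],"jaw": 1},{"delta_pos": [0,0,0],"twist": [0,0,0],"jaw": 1},{"delta_pos": [0,0,0],"twist": [0,0,0],"jaw": 1},{"delta_pos": [0,0,0],"twist": [0,0,0],"jaw": 1},{"delta_pos": [0,0,0],"twist": [0,0,0],"jaw": 1}]'

```text
t: 4.75
eef_pos: [0.4795, -0.1085, 0.036]
tool_rot: [180.0, 0.0, -4.7]
force: [-0.5, -0.0, -0.6]
opening: 0.0272
gripper_force: 0.0
```

```bash
python3 -c "
from h import *
s=r.read_state();print(s['t'],s['eef_pos'],s['tool_rot'],s['opening'],s['gripper_force'],s['force'])
p=np.array(s['eef_pos'])
a=[.405,.13,.25];plan(p+[0,0,.214],s['tool_rot'])
plan(a,[180,0,10],start=(p+[0,0,.214],s['tool_rot']))"
```

```text
4.75 [ 0.47954756 -0.10845494  0.03595782] [ 1.79999419e+02  4.71526736e-03 -4.69270624e+00] 0.027173060440968195 0.0 [-0.46580301 -0.02701126 -0.59570038]
turn 1 x [0.0, 0.0, 0.0] | shift 8 x [-0.0, 0.0, -0.892]
turn 4 x [-0.0, 0.0, -0.801] | shift 9 x [-0.119, -0.918, -0.0]
```

Emit:
play_rows --increments '[{"delta_pos": [0,0,0],"twist": [0,0,0],"jaw": 1},{"delta_pos": [0,0,0],"twist": [0,0,0],"jaw": 1},{"delta_pos": [0,0,0],"twist": [0,0,0],"jaw": 1},{"delta_pos": [0,0,0],"twist": [0,0,0],"jaw": 1},{"delta_pos": [0,0,0],"twist": [0,0,0],"jaw": 1},{"delta_pos": [0,0,0],"twist": [0,0,0],"jaw": 1},{"delta_pos": [0,0,-0.4],"twist": [0,0,0],"jaw": 1},{"delta_pos": [0,0,-0.8],"twist": [0,0,0],"jaw": 1},{"delta_pos": [0,0,-0.9],"twist": [0,0,0],"jaw": 1},{"delta_pos": [0,0,-0.9],"twist": [0,0,0],"jaw": 1},{"delta_pos": [0,0,-0.9],"twist": [0,0,0],"jaw": 1},{"delta_pos": [0,0,-0.9],"twist": [0,0,0],"jaw": 1},{"delta_pos": [0,0,-0.9],"twist": [0,0,0],"jaw": 1},{"delta_pos": [0,0,-0.9],"twist": [0,0,0],"jaw": 1},{"delta_pos": [0,0,-0.5],"twist": [0,0,0],"jaw": 1},{"delta_pos": [0,0,0],"twist": [0,0,-0.8],"jaw": 1},{"delta_pos": [0,0,0],"twist": [0,0,-0.8],"jaw": 1},{"delta_pos": [0,0,0],"twist": [0,0,-0.8],"jaw": 1},{"delta_pos": [0,0,0],"twist": [0,0,-0.8],"jaw": 1}]'

```text
t: 6.33
eef_pos: [0.4792, -0.1083, 0.2489]
tool_rot: [-180.0, 0.0, 10.1]
force: [-0.1, -0.1, -2.5]
opening: 0.0116
gripper_force: 30.0
```

```bash
python3 -c "
from h import *
s=r.read_state();print(s['t'],s['opening'],s['gripper_force'],s['force'])
plan([.46,.18,.25],[180,0,10])"
```

```text
6.3333 0.011554399085446802 29.99980241060257 [-0.10764943 -0.10074977 -2.47200467]
turn 1 x [-0.003, 0.004, 0.033] | shift 10 x [0.104, -0.958, -0.004]
```

Emit:
play_rows --increments '[{"delta_pos": [0.05,-0.48,0],"twist": [0,0,0.03],"jaw": 1},{"delta_pos": [0.1,-0.95,0],"twist": [0,0,0],"jaw": 1},{"delta_pos": [0.1,-0.95,0],"twist": [0,0,0],"jaw": 1},{"delta_pos": [0.1,-0.95,0],"twist": [0,0,0],"jaw": 1},{"delta_pos": [0.1,-0.95,0],"twist": [0,0,0],"jaw": 1},{"delta_pos": [0.1,-0.95,0],"twist": [0,0,0],"jaw": 1},{"delta_pos": [0.1,-0.95,0],"twist": [0,0,0],"jaw": 1},{"delta_pos": [0.1,-0.95,0],"twist": [0,0,0],"jaw": 1},{"delta_pos": [0.1,-0.95,0],"twist": [0,0,0],"jaw": 1},{"delta_pos": [0.1,-0.95,0],"twist": [0,0,0],"jaw": 1},{"delta_pos": [0.05,-0.5,0],"twist": [0,0,0],"jaw": 1},{"delta_pos": [0,0,0],"twist": [0,0,0],"jaw": 1},{"delta_pos": [0,0,0],"twist": [0,0,0],"jaw": 1}]'

```text
t: 7.42
eef_pos: [0.4598, 0.1786, 0.2486]
tool_rot: [180.0, 0.0, 9.9]
force: [-0.3, -0.7, -2.1]
opening: 0.0118
gripper_force: 30.0
```

```bash
python3 -c "
from w import *
st,c,W=look('w2',[(.25,.3,(.5,.76),(.1,.32)),(.19,.3,(.36,.56),(.08,.3))])
"
```

```text
cam [0.531 0.192 0.411] [-0.25 -0.04 -0.97] t 7.4167 [0.4598 0.1786 0.2486] [1.7998e+02 5.0000e-02 9.9500e+00]
few 0
(0.19, 0.3) 20244 [460.7 179.8] [107.2  86.4] 9.96 zmed 0.2181
```

View pics/w2.png

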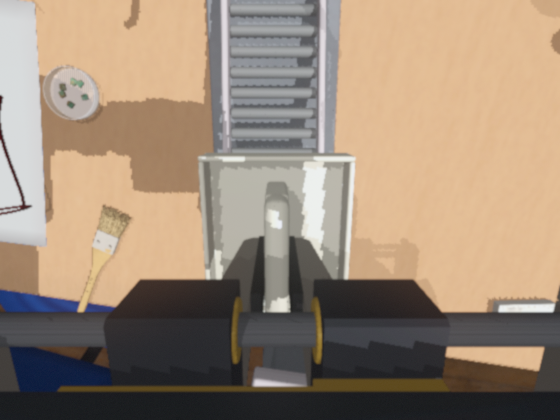

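The tray is held straight, and the guides show at columns ~225 and ~322. Next I fit the lane axis from them.

```bash
cat > f.py <<'E'
from h import *
y=np.deg2rad(10);o=np.array([.6085,.2072])
S=np.array([[np.cos(y),np.sin(y)],[-np.sin(y),np.cos(y)]])
for n in ['w2','top0','scene0']:
    F=np.load(n+'.npz')['W'].reshape(-1,3);F=F[~np.isnan(F[:,0])]
    q=(F[:,:2]-o)@S.T; h=F[:,2]-(.03-q[:,0]*np.tan(np.deg2rad(10)))
    def line(name,m):
        if m.sum()<15: print(n,name,'few',m.sum());return
        a,b=np.polyfit(q[m,0],q[m,1],1); res=q[m,1]-a*q[m,0]-b
        print(n,name,m.sum(),'slope deg',np.rad2deg(np.arctan(a)).round(2),'y at x=-100: mm',((a*-.1+b)*1e3).round(1),'std',(res.std()*1e3).round(1))
    inx=(q[:,0]>-.2)&(q[:,0]<.045)
    for s in(1,-1): line(f'guide{s}',inx&(h>.006)&(h<.014)&(abs(q[:,1]*s-.052)<.014))
    ro=inx&(abs(h)<.006)&(abs(q[:,1])<.044); print('roller h med',np.median(h[ro])*1e3 if ro.any() else None, ro.sum())
    hk=(F[:,2]>.262)&(F[:,2]<.285)&(abs(q[:,1])<.03)&(q[:,0]>-.06)&(q[:,0]<.1); line('hook',hk)
    if hk.any(): print('  hook x range',(np.percentile(q[hk,0],[0,1,99,100])*1e3).round(1))
    up=(h>-.004)&(h<.016)&(abs(q[:,1])<.06)&(q[:,0]>-.3)&(q[:,0]<-.1); print('  upper end x',(np.percentile(q[up,0],[0,1])*1e3).round(1) if up.any() else None)
    b=(F[:,2]>.005)&(F[:,2]<.0115)&(abs(q[:,1])<.085)&(q[:,0]>-.26)&(q[:,0]<.14)
    if b.sum()>50: print('  base',(np.percentile(q[b],[1,99],axis=0)*1e3).round(1).tolist())
E
python3 f.py
```

```text
w2 guide1 1072 slope deg -0.01 y at x=-100: mm 52.9 std 2.1
w2 guide-1 1062 slope deg 0.01 y at x=-100: mm -49.3 std 2.1
roller h med -0.3424879187329116 6904
w2 hook few 0
  upper end x [-110.9 -110.8]
  base [[-109.4, -72.0], [51.7, 75.6]]
top0 guide1 170 slope deg 0.05 y at x=-100: mm 49.3 std 2.6
top0 guide-1 170 slope deg 0.07 y at x=-100: mm -52.3 std 3.4
roller h med 0.4269768163437382 1292
top0 hook 148 slope deg -0.46 y at x=-100: mm -0.5 std 2.6
  hook x range [-22.9 -22.3  94.3  95.3]
  upper end x [-205.8 -203.7]
  base [[-250.4, -81.7], [132.3, 81.8]]
scene0 guide1 230 slope deg -0.04 y at x=-100: mm 52.2 std 2.4
scene0 guide-1 200 slope deg -0.0 y at x=-100: mm -50.8 std 2.5
roller h med -1.5036431415872618 1188
scene0 hook 124 slope deg -0.14 y at x=-100: mm 1.9 std 2.3
  hook x range [-27.1 -26.5  90.9  93.2]
  upper end x [-209.5 -206.8]
  base [[-214.8, -70.9], [105.5, 75.0]]
```

```bash
python3 -c "
from h import *
t=np.array([.4742,.1845,.0925]);n=np.array([.171,.03,.985]);e=[180,10,10]
plan(t+n*.06,e); plan(t,e,start=(t+n*.06,e))"
```

```text
turn 3 x [0.001, -0.724, -0.008] | shift 4 x [0.351, -0.033, 0.76]
turn 1 x [0.0, 0.0, 0.0] | shift 3 x [0.0, -0.0, 0.667]
```

Emit:
play_rows --increments '[{"delta_pos": [0,0,0],"twist": [0,-0.724,0],"jaw": 1},{"delta_pos": [0,0,0],"twist": [0,-0.724,0],"jaw": 1},{"delta_pos": [0,0,0],"twist": [0,-0.724,-0.02],"jaw": 1},{"delta_pos": [0.35,-0.03,0.76],"twist": [0,0,0],"jaw": 1},{"delta_pos": [0.35,-0.03,0.76],"twist": [0,0,0],"jaw": 1},{"delta_pos": [0.35,-0.03,0.76],"twist": [0,0,0],"jaw": 1},{"delta_pos": [0.35,-0.03,0.76],"twist": [0,0,0],"jaw": 1},{"delta_pos": [0,0,0],"twist": [0,0,0],"jaw": 1},{"delta_pos": [0,0,0.5],"twist": [0,0,0],"jaw": 1},{"delta_pos": [0,0,0.5],"twist": [0,0,0],"jaw": 1},{"delta_pos": [0,0,0.4],"twist": [0,0,0],"jaw": 1},{"delta_pos": [0,0,0.3],"twist": [0,0,0],"jaw": 1},{"delta_pos": [0,0,0.2],"twist": [0,0,0],"jaw": 1},{"delta_pos": [0,0,0],"twist": [0,0,0],"jaw": 1},{"delta_pos": [0,0,0],"twist": [0,0,0],"jaw": 1}]'

```text
t: 8.72
eef_pos: [0.4754, 0.1845, 0.0963]
tool_rot: [-180.0, 9.9, 9.9]
force: [0.5, 0.5, -1.2]
opening: 0.0119
gripper_force: 30.0
```

```bash
python3 -c "
from h import *
plan([.4742,.1845,.0925],[180,10,10])
im,d=r.get_image('scene');cv2.imwrite('pics/s3.png',cv2.resize(im[190:360,180:360,::-1],(600,567)))"
```

```text
turn 1 x [-0.007, -0.014, -0.02] | shift 1 x [-0.017, -0.009, 0.133]
```

View pics/s3.png

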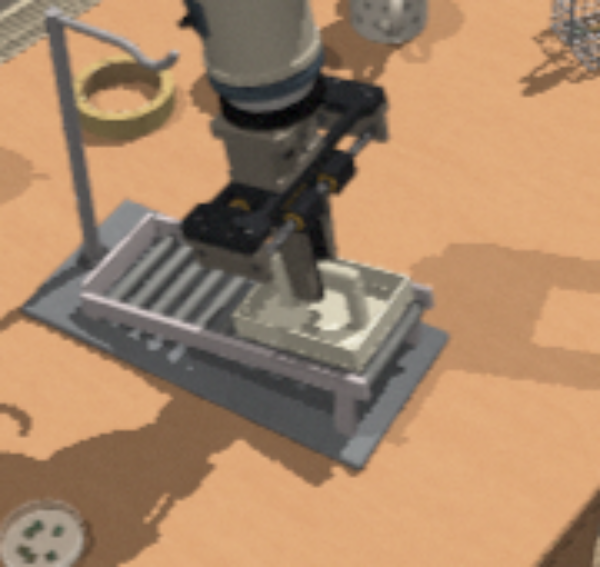

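The tray sits between the guides, just above the rollers, and the hook is well clear. I lower it the last few mm and release.

Emit:
play_rows --increments '[{"delta_pos": [0,0,0.07],"twist": [0,0,0],"jaw": 1},{"delta_pos": [0,0,0.07],"twist": [0,0,0],"jaw": 1},{"delta_pos": [0,0,0],"twist": [0,0,0],"jaw": 1},{"delta_pos": [0,0,0],"twist": [0,0,0],"jaw": 1}]'

```text
t: 9.1
eef_pos: [0.4744, 0.1845, 0.0917]
tool_rot: [-180.0, 10.0, 9.9]
force: [-0.0, -0.4, -1.9]
opening: 0.012
gripper_force: 30.0
```

Emit:
play_rows --increments '[{"delta_pos": [0,0,0.03],"twist": [0,0,0],"jaw": 1},{"delta_pos": [0,0,0],"twist": [0,0,0],"jaw": -1},{"delta_pos": [0,0,0],"twist": [0,0,0],"jaw": -1},{"delta_pos": [0,0,0],"twist": [0,0,0],"jaw": -1},{"delta_pos": [0,0,0],"twist": [0,0,0],"jaw": -1},{"delta_pos": [0,0,0],"twist": [0,0,0],"jaw": -1},{"delta_pos": [0,0,0],"twist": [0,0,0],"jaw": -1},{"delta_pos": [0,0,0],"twist": [0,0,0],"jaw": -1},{"delta_pos": [0,0,0],"twist": [0,0,0],"jaw": -1},{"delta_pos": [0,0,0],"twist": [0,0,0],"jaw": -1},{"delta_pos": [0,0,0],"twist": [0,0,0],"jaw": -1},{"delta_pos": [0,0,0],"twist": [0,0,0],"jaw": -1},{"delta_pos": [0,0,-0.3],"twist": [0,0,0],"jaw": -1},{"delta_pos": [0,0,-0.8],"twist": [0,0,0],"jaw": -1},{"delta_pos": [0,0,-0.9],"twist": [0,0,0],"jaw": -1},{"delta_pos": [0,0,-0.9],"twist": [0,0,0],"jaw": -1},{"delta_pos": [0,0,-0.9],"twist": [0,0,0],"jaw": -1},{"delta_pos": [0,0,0],"twist": [0,0,0],"jaw": -1}]'

```text
t: 10.6
eef_pos: [0.4971, 0.189, 0.2086]
tool_rot: [-179.9, 9.5, 9.9]
force: [0.6, 1.2, -0.3]
opening: 0.0923
gripper_force: 0.0
```

```bash
python3 -c "
from w import *
s=r.read_state();print(s['t'],s['eef_pos'])
im,d=r.get_image('scene');cv2.imwrite('pics/s4.png',cv2.resize(im[190:360,180:360,::-1],(600,567)))
plan([.51,.19,.34],[180,0,10])"
```

```text
10.6 [0.49711492 0.18895211 0.208624  ]
turn 3 x [-0.006, 0.7, -0.006] | shift 5 x [0.095, 0.007, -0.892]
```

View pics/s4.png

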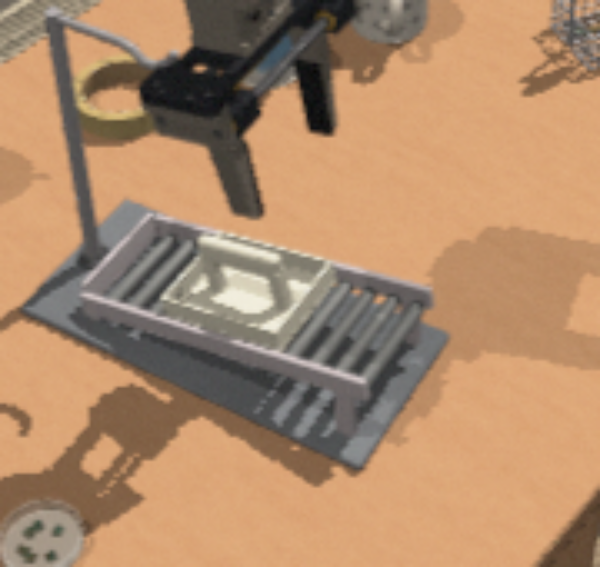

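The tray is square between the guides and running down the lane. Next I straighten the tool, rise, and look at the hook and the tray.

Emit:
play_rows --increments '[{"delta_pos": [0,0,0],"twist": [0,0.7,0],"jaw": -1},{"delta_pos": [0,0,0],"twist": [0,0.7,0],"jaw": -1},{"delta_pos": [0,0,0],"twist": [0,0.7,0],"jaw": -1},{"delta_pos": [0.09,0,-0.9],"twist": [0,0,0],"jaw": -1},{"delta_pos": [0.09,0,-0.9],"twist": [0,0,0],"jaw": -1},{"delta_pos": [0.09,0,-0.9],"twist": [0,0,0],"jaw": -1},{"delta_pos": [0.09,0,-0.9],"twist": [0,0,0],"jaw": -1},{"delta_pos": [0.09,0,-0.9],"twist": [0,0,0],"jaw": -1},{"delta_pos": [0,0,0],"twist": [0,0,0],"jaw": -1},{"delta_pos": [0,0,0],"twist": [0,0,0],"jaw": -1},{"delta_pos": [0,0,0],"twist": [0,0,0],"jaw": -1}]'

```text
t: 11.57
eef_pos: [0.507, 0.19, 0.3366]
tool_rot: [180.0, 0.4, 9.9]
force: [-0.1, -0.6, -0.9]
opening: 0.0917
gripper_force: 0.0
```

```bash
python3 -c "
from w import *
look('w5',[(.255,.3,(.56,.72),(.18,.25)),(.08,.13,(.5,.68),(.15,.28))])
"; sed -i "s/'w2','top0','scene0'/'w5'/" f.py
cat >> f.py <<'E'
    # tray bar: height above plane 48..60; long axis in lane coords
    m=(h>.047)&(h<.062)&(abs(q[:,1])<.03)&(q[:,0]<.06)&(q[:,0]>-.2)
    if m.sum()>5: print('bar',m.sum(),cv2.minAreaRect((q[m]*1000).astype(np.float32)))
    m=(h>.017)&(h<.026)&(abs(q[:,1])<.06)&(q[:,0]<.09)&(q[:,0]>-.2)
    if m.sum()>5: print('rim',m.sum(),cv2.minAreaRect((q[m]*1000).astype(np.float32)))
E
python3 f.py
```

```text
cam [0.579 0.204 0.499] [-0.26 -0.04 -0.97] t 11.5667 [0.507  0.19   0.3366] [179.99   0.44   9.93]
(0.255, 0.3) 1310 [617.8 210.9] [68.4  7.8] 9.43 zmed 0.2678
(0.08, 0.13) 273 [573.7 202.5] [35.1 11.4] 9.94 zmed 0.0928
w5 guide1 1024 slope deg -0.36 y at x=-100: mm 52.6 std 3.3
w5 guide-1 1006 slope deg 0.36 y at x=-100: mm -49.0 std 3.0
roller h med 2.7247057829571446 6769
w5 hook 989 slope deg -0.06 y at x=-100: mm 2.1 std 2.2
  hook x range [-24.3 -23.7  43.   44. ]
  upper end x [-205.5 -203.7]
  base [[-210.2, -72.1], [108.7, 75.8]]
bar 265 ((-34.92818832397461, 1.4018869400024414), (34.77658462524414, 11.176399230957031), 0.15891920030117035)
rim 909 ((-5.636253356933594, 1.9659385681152344), (94.45795440673828, 135.11318969726562), 89.93606567382812)
```

View pics/w5.png

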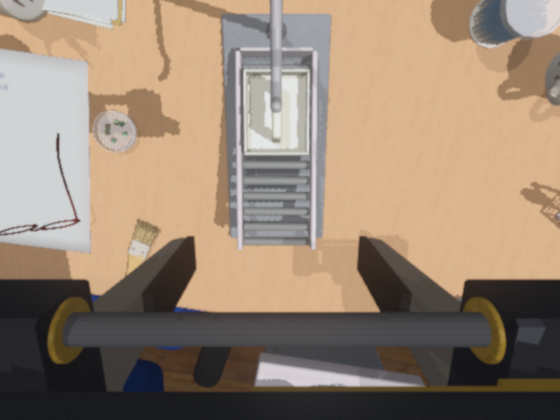

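The hook is at column 277, with its tip at row 103. The tray is square but still about 20 mm short of the stop, creeping down slowly. I'll check it again once I'm at the basket.

```bash
python3 -c "
from h import *
plan([.515,-.325,.32],[180,0,-28.2])"
```

```text
turn 9 x [0.004, 0.011, 0.924] | shift 18 x [0.464, 0.833, 0.03]
```

Emit:
play_rows --increments '[{"delta_pos": [0,0,0],"twist": [0,0.01,0.924],"jaw": -1},{"delta_pos": [0,0,0],"twist": [0,0.01,0.924],"jaw": -1},{"delta_pos": [0,0,0],"twist": [0,0.01,0.924],"jaw": -1},{"delta_pos": [0,0,0],"twist": [0,0.01,0.924],"jaw": -1},{"delta_pos": [0,0,0],"twist": [0,0.01,0.924],"jaw": -1},{"delta_pos": [0,0,0],"twist": [0,0.01,0.924],"jaw": -1},{"delta_pos": [0,0,0],"twist": [0,0.01,0.924],"jaw": -1},{"delta_pos": [0,0,0],"twist": [0,0.01,0.924],"jaw": -1},{"delta_pos": [0,0,0],"twist": [0,0.01,0.924],"jaw": -1},{"delta_pos": [0.464,0.833,0.03],"twist": [0,0,0],"jaw": -1},{"delta_pos": [0.464,0.833,0.03],"twist": [0,0,0],"jaw": -1},{"delta_pos": [0.464,0.833,0.03],"twist": [0,0,0],"jaw": -1},{"delta_pos": [0.464,0.833,0.03],"twist": [0,0,0],"jaw": -1},{"delta_pos": [0.464,0.833,0.03],"twist": [0,0,0],"jaw": -1},{"delta_pos": [0.464,0.833,0.03],"twist": [0,0,0],"jaw": -1},{"delta_pos": [0.464,0.833,0.03],"twist": [0,0,0],"jaw": -1},{"delta_pos": [0.464,0.833,0.03],"twist": [0,0,0],"jaw": -1},{"delta_pos": [0.464,0.833,0.03],"twist": [0,0,0],"jaw": -1},{"delta_pos": [0.464,0.833,0.03],"twist": [0,0,0],"jaw": -1}]'

```text
t: 13.2
eef_pos: [0.5113, -0.097, 0.3277]
tool_rot: [179.9, 0.0, -28.2]
force: [1.7, 0.1, 0.8]
opening: 0.0918
gripper_force: 0.0
```

Emit:
play_rows --increments '[{"delta_pos": [0.464,0.833,0.03],"twist": [0,0,0],"jaw": -1},{"delta_pos": [0.464,0.833,0.03],"twist": [0,0,0],"jaw": -1},{"delta_pos": [0.464,0.833,0.03],"twist": [0,0,0],"jaw": -1},{"delta_pos": [0.464,0.833,0.03],"twist": [0,0,0],"jaw": -1},{"delta_pos": [0.464,0.833,0.03],"twist": [0,0,0],"jaw": -1},{"delta_pos": [0.464,0.833,0.03],"twist": [0,0,0],"jaw": -1},{"delta_pos": [0.464,0.833,0.03],"twist": [0,0,0],"jaw": -1},{"delta_pos": [0.464,0.833,0.03],"twist": [0,0,0],"jaw": -1},{"delta_pos": [0,0,0],"twist": [0,0,0],"jaw": -1},{"delta_pos": [0,0,0],"twist": [0,0,0],"jaw": -1},{"delta_pos": [0,0,0],"twist": [0,0,0],"jaw": -1}]'

```text
t: 14.12
eef_pos: [0.5155, -0.3237, 0.3213]
tool_rot: [180.0, 0.0, -28.2]
force: [0.5, -0.2, 0.5]
opening: 0.0919
gripper_force: 0.0
```

```bash
python3 -c "
from w import *
B=((.44,.61),(-.42,-.24))
look('w6',[(.17,.21)+B,(.183,.2)+B,(.1,.135)+B,(.035,.05)+B])
im,d=r.get_image('scene');W=cloud('scene',d,cam('scene'));np.savez('scene6.npz',W=W,im=im)
im2=cv2.imread('pics/w6.png');a=im[190:360,180:360,::-1]
cv2.imwrite('pics/v6.png',np.hstack([cv2.resize(a,(400,378)),cv2.resize(im2,(400,378))]))
"; sed -i "s/'w5'/'scene6'/" f.py; python3 f.py
```

```text
cam [ 0.579 -0.356  0.484] [-0.22  0.12 -0.97] t 14.1167 [ 0.5155 -0.3237  0.3213] [ 1.7998e+02  3.0000e-02 -2.8220e+01]
(0.17, 0.21) 499 [ 522.2 -327.1] [27.6 13.7] 61.0 zmed 0.1898
(0.183, 0.2) 427 [ 522.2 -327. ] [27.4 13.6] 61.0 zmed 0.19
(0.1, 0.135) 369 [ 521.6 -326.9] [107.9   6.1] 62.49 zmed 0.1233
(0.035, 0.05) 617 [ 521.2 -327.1] [105.4  81.2] 62.42 zmed 0.0423
scene6 guide1 287 slope deg -1.66 y at x=-100: mm 50.8 std 4.4
scene6 guide-1 166 slope deg 2.07 y at x=-100: mm -48.9 std 3.7
roller h med -0.02206372100123019 1078
scene6 hook 127 slope deg 0.2 y at x=-100: mm 1.2 std 2.4
  hook x range [-26.1 -24.7  90.2  91.8]
  upper end x [-210.3 -207.3]
  base [[-214.3, -71.3], [106.0, 75.3]]
bar 122 ((8.401500701904297, 0.7717580795288086), (73.73497772216797, 15.110920906066895), 0.38025227189064026)
rim 256 ((17.193679809570312, -0.5458908081054688), (90.47176361083984, 138.93991088867188), 89.82386779785156)
```

View pics/v6.png

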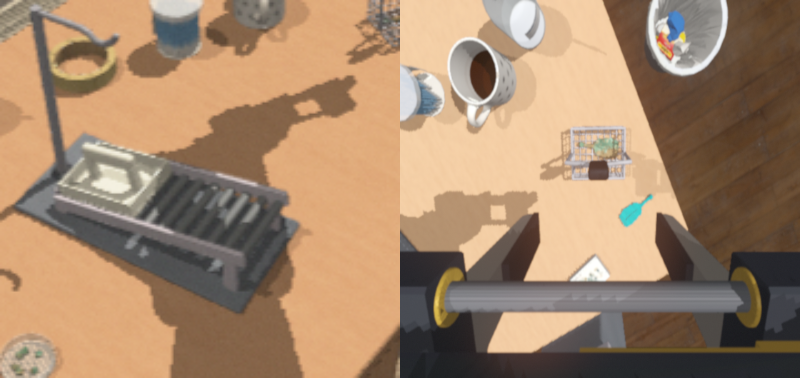

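The tray is home and square against the stop. The grip shows at right-crop (170, 598), at (0.521, -0.327) with yaw -27.6°. I'm going down to grasp it across its 28 mm side.

```bash
python3 -c "
from h import *
plan([.521,-.3273,.158],[180,0,-27.6])"
```

```text
turn 1 x [0.008, -0.01, -0.119] | shift 6 x [0.035, 0.007, 0.912]
```

Emit:
play_rows --increments '[{"delta_pos": [0,0,0],"twist": [0,0,-0.12],"jaw": -1},{"delta_pos": [0.035,0.007,0.8],"twist": [0,0,0],"jaw": -1},{"delta_pos": [0.035,0.007,0.9],"twist": [0,0,0],"jaw": -1},{"delta_pos": [0.035,0.007,0.9],"twist": [0,0,0],"jaw": -1},{"delta_pos": [0.035,0.007,0.9],"twist": [0,0,0],"jaw": -1},{"delta_pos": [0.035,0.007,0.9],"twist": [0,0,0],"jaw": -1},{"delta_pos": [0.035,0.007,0.7],"twist": [0,0,0],"jaw": -1},{"delta_pos": [0,0,0.37],"twist": [0,0,0],"jaw": -1},{"delta_pos": [0,0,0],"twist": [0,0,0],"jaw": -1},{"delta_pos": [0,0,0],"twist": [0,0,0],"jaw": -1},{"delta_pos": [0,0,0],"twist": [0,0,0],"jaw": -1}]'

```text
t: 15.13
eef_pos: [0.5222, -0.3292, 0.1602]
tool_rot: [179.9, -0.2, -27.6]
force: [0.3, -0.1, 0.8]
opening: 0.0921
gripper_force: 0.0
```

Emit:
play_rows --increments '[{"delta_pos": [0,0,0],"twist": [0,0,0],"jaw": 0.2},{"delta_pos": [0,0,0],"twist": [0,0,0],"jaw": 0.2},{"delta_pos": [0,0,0],"twist": [0,0,0],"jaw": 0.2},{"delta_pos": [0,0,0],"twist": [0,0,0],"jaw": 0.2},{"delta_pos": [0,0,0],"twist": [0,0,0],"jaw": 0.2},{"delta_pos": [0,0,0],"twist": [0,0,0],"jaw": 0.2},{"delta_pos": [0,0,0],"twist": [0,0,0],"jaw": 0.3},{"delta_pos": [0,0,0],"twist": [0,0,0],"jaw": 0.4},{"delta_pos": [0,0,0],"twist": [0,0,0],"jaw": 1},{"delta_pos": [0,0,0],"twist": [0,0,0],"jaw": 1},{"delta_pos": [0,0,0],"twist": [0,0,0],"jaw": 1},{"delta_pos": [0,0,0],"twist": [0,0,0],"jaw": 1}]'

```text
t: 16.13
eef_pos: [0.5212, -0.3288, 0.1585]
tool_rot: [179.9, -0.1, -27.6]
force: [0.5, 0.3, -1.1]
opening: 0.0278
gripper_force: 30.0
```

```bash
python3 -c "
from h import *
s=r.read_state();print(s['eef_pos'],s['tool_rot'],s['opening'],s['gripper_force'],s['force'],s['torque'])
p=np.array(s['eef_pos']);e=s['tool_rot']
o=np.array([.6091,.2093]);S=R.from_euler('z',10,degrees=True)
off=p[2]-.135  # TCP above apex
pre=np.r_[o,0]+S.apply([-.13,-.0,.330+off]); up=p+[0,0,pre[2]-p[2]]
print(off,pre);plan(up,e,vmax=.8);plan(pre,[180,0,10],start=(up,e),vmax=.8)"
```

```text
[ 0.5211769  -0.32883757  0.1584595 ] [ 1.79938888e+02 -9.48268481e-02 -2.76422742e+01] 0.027809275872077814 29.992555975914 [ 0.53050897  0.34643465 -1.05680082] [ 0.04163589  0.04669555 -0.06857507]
0.023459502092090995 [0.48107499 0.18672574 0.3534595 ]
turn 1 x [0.0, 0.0, 0.0] | shift 9 x [0.001, 0.001, -0.722]
turn 9 x [0.002, -0.002, -0.912] | shift 22 x [0.076, -0.78, -0.0]
```

Emit:
play_rows --increments '[{"delta_pos": [0,0,-0.1],"twist": [0,0,0],"jaw": 1},{"delta_pos": [0,0,-0.2],"twist": [0,0,0],"jaw": 1},{"delta_pos": [0,0,-0.4],"twist": [0,0,0],"jaw": 1},{"delta_pos": [0,0,-0.6],"twist": [0,0,0],"jaw": 1},{"delta_pos": [0,0,-0.7],"twist": [0,0,0],"jaw": 1},{"delta_pos": [0,0,-0.7],"twist": [0,0,0],"jaw": 1},{"delta_pos": [0,0,-0.7],"twist": [0,0,0],"jaw": 1},{"delta_pos": [0,0,-0.7],"twist": [0,0,0],"jaw": 1},{"delta_pos": [0,0,-0.7],"twist": [0,0,0],"jaw": 1},{"delta_pos": [0,0,-0.7],"twist": [0,0,0],"jaw": 1},{"delta_pos": [0,0,-0.5],"twist": [0,0,0],"jaw": 1},{"delta_pos": [0,0,-0.3],"twist": [0,0,0],"jaw": 1},{"delta_pos": [0,0,-0.2],"twist": [0,0,0],"jaw": 1},{"delta_pos": [0,0,0],"twist": [0,0,0],"jaw": 1}]'

```text
t: 17.3
eef_pos: [0.5213, -0.3287, 0.3551]
tool_rot: [179.9, -0.2, -27.6]
force: [-0.5, -1.1, -3.5]
opening: 0.0276
gripper_force: 30.0
```

Emit:
play_rows --increments '[{"delta_pos": [0,0,0],"twist": [0,0,-0.2],"jaw": 1},{"delta_pos": [0,0,0],"twist": [0,0,-0.5],"jaw": 1},{"delta_pos": [0,0,0],"twist": [0,0,-0.7],"jaw": 1},{"delta_pos": [0,0,0],"twist": [0,0,-0.7],"jaw": 1},{"delta_pos": [0,0,0],"twist": [0,0,-0.7],"jaw": 1},{"delta_pos": [0,0,0],"twist": [0,0,-0.7],"jaw": 1},{"delta_pos": [0,0,0],"twist": [0,0,-0.7],"jaw": 1},{"delta_pos": [0,0,0],"twist": [0,0,-0.7],"jaw": 1},{"delta_pos": [0,0,0],"twist": [0,0,-0.7],"jaw": 1},{"delta_pos": [0,0,0],"twist": [0,0,-0.7],"jaw": 1},{"delta_pos": [0,0,0],"twist": [0,0,-0.7],"jaw": 1},{"delta_pos": [0,0,0],"twist": [0,0,-0.7],"jaw": 1},{"delta_pos": [0,0,0],"twist": [0,0,-0.4],"jaw": 1},{"delta_pos": [0,0,0],"twist": [0,0,-0.11],"jaw": 1},{"delta_pos": [0,0,0],"twist": [0,0,0],"jaw": 1}]'

```text
t: 18.55
eef_pos: [0.5207, -0.3283, 0.3525]
tool_rot: [180.0, 0.0, 10.0]
force: [0.7, 0.2, -4.1]
opening: 0.0276
gripper_force: 30.0
```

```bash
python3 -c "
from h import *
s=r.read_state();print(s['eef_pos'],s['tool_rot'],s['opening'],s['gripper_force'],s['force'],s['torque'])
plan([.4811,.1867,.3535],[180,0,10],vmax=.7)"
```

```text
[ 0.52067546 -0.32832897  0.35246984] [1.79955931e+02 2.80093102e-02 9.99402043e+00] 0.027644038014512845 29.990796446800232 [ 0.68694994  0.2026806  -4.1149084 ] [ 0.00301218  0.00172806 -0.01731375]
turn 1 x [0.01, 0.006, -0.001] | shift 25 x [0.067, -0.685, -0.001]
```

Emit:
play_rows --increments '[{"delta_pos": [0.015,-0.15,0],"twist": [0,0,0],"jaw": 1},{"delta_pos": [0.035,-0.35,0],"twist": [0,0,0],"jaw": 1},{"delta_pos": [0.055,-0.55,0],"twist": [0,0,0],"jaw": 1},{"delta_pos": [0.07,-0.7,0],"twist": [0,0,0],"jaw": 1},{"delta_pos": [0.07,-0.7,0],"twist": [0,0,0],"jaw": 1},{"delta_pos": [0.07,-0.7,0],"twist": [0,0,0],"jaw": 1},{"delta_pos": [0.07,-0.7,0],"twist": [0,0,0],"jaw": 1},{"delta_pos": [0.07,-0.7,0],"twist": [0,0,0],"jaw": 1},{"delta_pos": [0.07,-0.7,0],"twist": [0,0,0],"jaw": 1},{"delta_pos": [0.07,-0.7,0],"twist": [0,0,0],"jaw": 1},{"delta_pos": [0.07,-0.7,0],"twist": [0,0,0],"jaw": 1},{"delta_pos": [0.07,-0.7,0],"twist": [0,0,0],"jaw": 1},{"delta_pos": [0.07,-0.7,0],"twist": [0,0,0],"jaw": 1},{"delta_pos": [0.07,-0.7,0],"twist": [0,0,0],"jaw": 1},{"delta_pos": [0.07,-0.7,0],"twist": [0,0,0],"jaw": 1}]'

```text
t: 19.8
eef_pos: [0.4987, -0.0422, 0.3532]
tool_rot: [179.9, -0.1, 10.0]
force: [0.7, -0.0, -2.8]
opening: 0.0275
gripper_force: 30.0
```

Emit:
play_rows --increments '[{"delta_pos": [0.07,-0.7,0],"twist": [0,0,0],"jaw": 1},{"delta_pos": [0.07,-0.7,0],"twist": [0,0,0],"jaw": 1},{"delta_pos": [0.07,-0.7,0],"twist": [0,0,0],"jaw": 1},{"delta_pos": [0.07,-0.7,0],"twist": [0,0,0],"jaw": 1},{"delta_pos": [0.07,-0.7,0],"twist": [0,0,0],"jaw": 1},{"delta_pos": [0.07,-0.7,0],"twist": [0,0,0],"jaw": 1},{"delta_pos": [0.07,-0.7,0],"twist": [0,0,0],"jaw": 1},{"delta_pos": [0.07,-0.7,0],"twist": [0,0,0],"jaw": 1},{"delta_pos": [0.07,-0.7,0],"twist": [0,0,0],"jaw": 1},{"delta_pos": [0.07,-0.7,0],"twist": [0,0,0],"jaw": 1},{"delta_pos": [0.04,-0.4,0],"twist": [0,0,0],"jaw": 1},{"delta_pos": [0.02,-0.2,0],"twist": [0,0,0],"jaw": 1},{"delta_pos": [0,-0.05,0],"twist": [0,0,0],"jaw": 1},{"delta_pos": [0,0,0],"twist": [0,0,0],"jaw": 1},{"delta_pos": [0,0,0],"twist": [0,0,0],"jaw": 1},{"delta_pos": [0,0,0],"twist": [0,0,0],"jaw": 1}]'

```text
t: 21.13
eef_pos: [0.4825, 0.1847, 0.3526]
tool_rot: [179.9, -0.1, 9.9]
force: [-0.5, -0.4, -2.8]
opening: 0.028
gripper_force: 30.0
```

```bash
cat > g.py <<'E'
from h import *
import sys
tag=sys.argv[1]
s=r.read_state();p=np.array(s['eef_pos']);print(s['t'],p,s['tool_rot'],s['force'])
y=np.deg2rad(10);o=np.array([.6091,.2093]);S=np.array([[np.cos(y),np.sin(y)],[-np.sin(y),np.cos(y)]])
print('TCP stand',(S@(p[:2]-o)*1e3).round(1))
c=cam('wrist',s);ims=[]
for n in ['wrist','scene']:
    im,d=r.get_image(n);W=cloud(n,d,c if n=='wrist' else cam(n));ims.append(im);np.savez(tag+n+'.npz',W=W,im=im)
    F=W.reshape(-1,3);F=F[~np.isnan(F[:,0])];q=(F[:,:2]-o)@S.T
    a=p[2]-.0235; b=q-(S@(p[:2]-o))
    for nm,m in dict(handle=(abs(b[:,0])<.03)&(abs(b[:,1])<.07)&(F[:,2]>a-.03)&(F[:,2]<a-.005),rim=(abs(b[:,0])<.06)&(abs(b[:,1])<.08)&(F[:,2]>a-.1)&(F[:,2]<a-.085),
        hook=(F[:,2]>.262)&(F[:,2]<.285)&(abs(q[:,1])<.012)&(q[:,0]>-.05)&(q[:,0]<.1)).items():
        if m.sum()>15: print(n,nm,m.sum(),cv2.minAreaRect((q[m]*1e3).astype(np.float32)),'z med',np.median(F[m,2]).round(4))
    # find inside basket: greenish points
E
cat >> g.py <<'E'
cv2.imwrite(f'pics/{tag}.png',np.hstack([cv2.resize(ims[0],(400,300)),cv2.resize(ims[1][150:318,170:394],(400,300))])[:,:,::-1])
E
python3 g.py g1
```

```text
21.1333 [0.48251132 0.18472972 0.35262569] [ 1.79863383e+02 -5.20297624e-02  9.93695431e+00] [-0.53477309 -0.43984802 -2.83952972]
TCP stand [-128.9   -2.2]
wrist handle 826 ((-128.2600555419922, -1.2701988220214844), (6.403559684753418, 108.63399505615234), 0.14925435185432434) z med 0.3155
wrist rim 1264 ((-128.65762329101562, -1.5172576904296875), (107.86837005615234, 80.57986450195312), 89.97102355957031) z med 0.2364
wrist hook 533 ((-0.7829971313476562, 0.0824286937713623), (7.23248815536499, 49.731956481933594), 89.64297485351562) z med 0.2675
scene handle 83 ((-130.00860595703125, -2.2252960205078125), (110.6529769897461, 7.535182476043701), 89.7816390991211) z med 0.3145
scene rim 245 ((-130.80409240722656, -2.2425537109375), (80.77198028564453, 108.91889190673828), 0.46389907598495483) z med 0.2354
scene hook 127 ((32.56065368652344, -2.011180877685547), (119.97828674316406, 16.005464553833008), 2.251293897628784) z med 0.2688
```

View pics/g1.png

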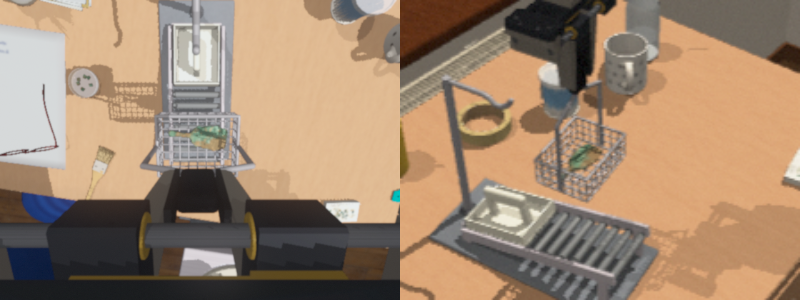

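The basket is level with the find lying in it, and the tray is home. The handle needs +128 mm in x and +1.3 mm in y. I lower to pass height first, then cross over the tip slowly.

Emit:
play_rows --increments '[{"delta_pos": [0,0,0.15],"twist": [0,0,0],"jaw": 1},{"delta_pos": [0.1,0,0.3],"twist": [0,0,0],"jaw": 1},{"delta_pos": [0.2,-0.02,0.4],"twist": [0,0,0],"jaw": 1},{"delta_pos": [0.3,-0.02,0.3],"twist": [0,0,0],"jaw": 1},{"delta_pos": [0.3,0,0.15],"twist": [0,0,0],"jaw": 1},{"delta_pos": [0.3,0,0.05],"twist": [0,0,0],"jaw": 1},{"delta_pos": [0.3,0,0],"twist": [0,0,0],"jaw": 1},{"delta_pos": [0.3,0,0],"twist": [0,0,0],"jaw": 1},{"delta_pos": [0.2,0,0],"twist": [0,0,0],"jaw": 1},{"delta_pos": [0,0,0],"twist": [0,0,0],"jaw": 1},{"delta_pos": [0,0,0],"twist": [0,0,0],"jaw": 1}]'

```text
t: 22.15
eef_pos: [0.5417, 0.1971, 0.3123]
tool_rot: [179.9, -0.0, 10.0]
force: [0.1, 0.9, -3.8]
opening: 0.0275
gripper_force: 30.0
```

```bash
python3 g.py g2; python3 -c "
from h import *
o=np.array([.6091,.2093,0]);S=R.from_euler('z',10,degrees=True)
plan(o+S.apply([-.0005,-.0008,.3115]),[180,0,10],vmax=.35)"
```

```text
22.15 [0.54169224 0.19710563 0.31226944] [ 1.79884099e+02 -4.92351683e-02  9.97970618e+00] [ 0.10602407  0.90018685 -3.76744142]
TCP stand [-68.5  -0.3]
wrist handle 825 ((-67.96755981445312, 0.5200653076171875), (6.376567363739014, 108.81033325195312), 0.11844437569379807) z med 0.2752
wrist rim 1201 ((-68.2502212524414, 0.5301475524902344), (80.54226684570312, 107.76766204833984), 0.0703200250864029) z med 0.1961
wrist hook 1879 ((23.128814697265625, -0.05378246307373047), (7.929469585418701, 96.26139831542969), 89.66708374023438) z med 0.2695
scene handle 84 ((-71.65155029296875, 0.09646987915039062), (108.0185317993164, 7.0280866622924805), 89.00569915771484) z med 0.2751
scene rim 225 ((-71.18679809570312, -0.7713966369628906), (82.57060241699219, 110.73368072509766), 1.457507610321045) z med 0.1951
scene hook 128 ((30.46715545654297, 0.5178432464599609), (13.812103271484375, 115.51139068603516), 87.75375366210938) z med 0.2686
turn 1 x [0.026, -0.01, -0.003] | shift 7 x [0.327, 0.002, 0.004]
```

Emit:
play_rows --increments '[{"delta_pos": [0.1,0.01,0],"twist": [0.026,0,0],"jaw": 1},{"delta_pos": [0.2,0,0],"twist": [0,0,0],"jaw": 1},{"delta_pos": [0.3,0,0],"twist": [0,0,0],"jaw": 1},{"delta_pos": [0.3,0,0],"twist": [0,0,0],"jaw": 1},{"delta_pos": [0.3,0,0],"twist": [0,0,0],"jaw": 1},{"delta_pos": [0.3,0,0],"twist": [0,0,0],"jaw": 1},{"delta_pos": [0.3,0,0],"twist": [0,0,0],"jaw": 1},{"delta_pos": [0.25,0,0],"twist": [0,0,0],"jaw": 1},{"delta_pos": [0.15,0,0],"twist": [0,0,0],"jaw": 1},{"delta_pos": [0.08,0,0],"twist": [0,0,0],"jaw": 1},{"delta_pos": [0,0,0],"twist": [0,0,0],"jaw": 1},{"delta_pos": [0,0,0],"twist": [0,0,0],"jaw": 1},{"delta_pos": [0,0,0],"twist": [0,0,0],"jaw": 1}]'

```text
t: 23.33
eef_pos: [0.6085, 0.2086, 0.3123]
tool_rot: [180.0, -0.0, 10.0]
force: [-0.4, 0.2, -2.4]
opening: 0.0278
gripper_force: 30.0
```

```bash
python3 g.py g3
```

```text
23.3333 [0.6084761  0.2085515  0.31225623] [ 1.79999918e+02 -3.79265248e-02  9.98784076e+00] [-0.44334129  0.21437083 -2.41101157]
TCP stand [-0.7 -0.6]
wrist handle 1263 ((11.919717788696289, 0.4210357666015625), (34.59507751464844, 108.77914428710938), 0.08259251713752747) z med 0.2714
wrist rim 1201 ((-0.55035400390625, 0.3021507263183594), (107.82425689697266, 80.84429168701172), 89.63975524902344) z med 0.1961
wrist hook 1837 ((51.0465087890625, -0.1550126075744629), (87.61727142333984, 13.195813179016113), 0.23767349123954773) z med 0.2701
scene handle 133 ((-0.525409460067749, -1.5686912536621094), (99.69798278808594, 51.9463005065918), 65.2662582397461) z med 0.2708
scene rim 218 ((-2.391620635986328, -0.6475982666015625), (83.25675964355469, 109.13064575195312), 0.5845341086387634) z med 0.1952
scene hook 123 ((31.26654815673828, -2.2397279739379883), (21.88429832458496, 117.11190032958984), 86.82646179199219) z med 0.269
```

Emit:
play_rows --increments '[{"delta_pos": [0,0,0.08],"twist": [0,0,0],"jaw": 1},{"delta_pos": [0,0,0.15],"twist": [0,0,0],"jaw": 1},{"delta_pos": [0,0,0.15],"twist": [0,0,0],"jaw": 1},{"delta_pos": [0,0,0.15],"twist": [0,0,0],"jaw": 1},{"delta_pos": [0,0,0.15],"twist": [0,0,0],"jaw": 1},{"delta_pos": [0,0,0.08],"twist": [0,0,0],"jaw": 1},{"delta_pos": [0,0,0.04],"twist": [0,0,0],"jaw": 1},{"delta_pos": [0,0,0],"twist": [0,0,0],"jaw": 1},{"delta_pos": [0,0,0],"twist": [0,0,0],"jaw": 1},{"delta_pos": [0,0,0],"twist": [0,0,0],"jaw": 1}]'

```text
t: 24.27
eef_pos: [0.609, 0.2087, 0.2885]
tool_rot: [-180.0, -0.1, 10.0]
force: [0.2, 0.2, -3.5]
opening: 0.0277
gripper_force: 30.0
```

Emit:
play_rows --increments '[{"delta_pos": [0,0,0.03],"twist": [0,0,0],"jaw": 1},{"delta_pos": [0,0,0.03],"twist": [0,0,0],"jaw": 1},{"delta_pos": [0,0,0],"twist": [0,0,0],"jaw": 1},{"delta_pos": [0,0,0],"twist": [0,0,0],"jaw": 1}]'

```text
t: 24.6
eef_pos: [0.6088, 0.2086, 0.2864]
tool_rot: [180.0, -0.1, 10.0]
force: [-1.1, -1.0, -3.7]
opening: 0.0279
gripper_force: 30.0
```

Emit:
play_rows --increments '[{"delta_pos": [0,0,0.03],"twist": [0,0,0],"jaw": 1},{"delta_pos": [0,0,0],"twist": [0,0,0],"jaw": 1},{"delta_pos": [0,0,0],"twist": [0,0,0],"jaw": 1}]'

```text
t: 24.85
eef_pos: [0.6089, 0.2087, 0.2858]
tool_rot: [-180.0, -0.1, 10.0]
force: [-1.3, 1.1, -1.1]
opening: 0.0279
gripper_force: 30.0
```

Emit:
play_rows --increments '[{"delta_pos": [0,0,0.02],"twist": [0,0,0],"jaw": 1},{"delta_pos": [0,0,0],"twist": [0,0,0],"jaw": 1},{"delta_pos": [0,0,0],"twist": [0,0,0],"jaw": 1}]'

```text
t: 25.1
eef_pos: [0.609, 0.2087, 0.2856]
tool_rot: [-180.0, -0.1, 10.0]
force: [-2.0, -1.1, 4.1]
opening: 0.028
gripper_force: 30.0
```

The wire is seated: the wrist force went from -3.5 to about +4 N. I release it.

Emit:
play_rows --increments '[{"delta_pos": [0,0,-0.01],"twist": [0,0,0],"jaw": 1},{"delta_pos": [0,0,0],"twist": [0,0,0],"jaw": 0.3},{"delta_pos": [0,0,0],"twist": [0,0,0],"jaw": 0.2},{"delta_pos": [0,0,0],"twist": [0,0,0],"jaw": 0},{"delta_pos": [0,0,0],"twist": [0,0,0],"jaw": 0},{"delta_pos": [0,0,0],"twist": [0,0,0],"jaw": 0},{"delta_pos": [0,0,0],"twist": [0,0,0],"jaw": 0},{"delta_pos": [0,0,0],"twist": [0,0,0],"jaw": 0},{"delta_pos": [0,0,0],"twist": [0,0,0],"jaw": 0}]'

```text
t: 25.85
eef_pos: [0.6088, 0.2086, 0.2852]
tool_rot: [-180.0, -0.1, 10.0]
force: [0.5, 0.2, -0.1]
opening: 0.0458
gripper_force: 0.0
```

```bash
python3 g.py g4
```

```text
25.85 [0.6088381  0.20860686 0.28518037] [-1.79999752e+02 -5.01407638e-02  9.98685767e+00] [ 0.51290904  0.1559563  -0.07996393]
TCP stand [-0.4 -0.6]
wrist handle 781 ((0.8569135665893555, 0.2788429260253906), (7.930946350097656, 109.2306900024414), 0.2335430234670639) z med 0.2482
wrist rim 1212 ((-0.5154037475585938, -0.7014846801757812), (80.9689712524414, 107.943115234375), 0.9121602177619934) z med 0.1695
wrist hook 2810 ((50.314788818359375, -0.10389518737792969), (23.917369842529297, 89.27896118164062), 89.86030578613281) z med 0.2705
scene handle 75 ((-5.04949426651001, -2.0406036376953125), (110.6068344116211, 11.068903923034668), 89.2598876953125) z med 0.248
scene rim 215 ((-2.4553146362304688, -2.5117530822753906), (82.35087585449219, 112.04450225830078), 0.6657226085662842) z med 0.1685
scene hook 136 ((31.600187301635742, 1.228902816772461), (118.9117202758789, 21.43767547607422), 2.15120792388916) z med 0.27
```

View pics/g4.png

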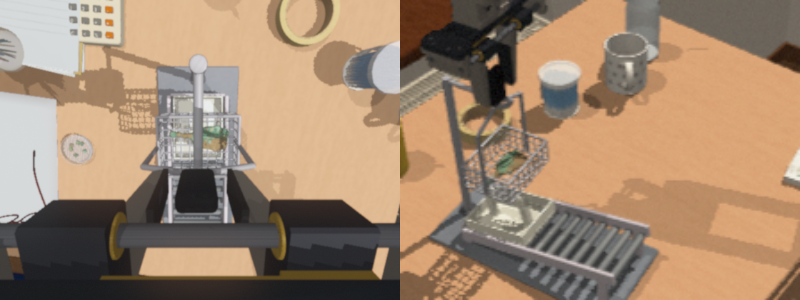

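The basket hangs level in the hook with the find in it, and the fingers are clear of the grip. I open fully and rise straight up.

Emit:
play_rows --increments '[{"delta_pos": [0,0,0],"twist": [0,0,0],"jaw": -0.5},{"delta_pos": [0,0,0],"twist": [0,0,0],"jaw": -0.5},{"delta_pos": [0,0,0],"twist": [0,0,0],"jaw": -0.5},{"delta_pos": [0,0,0],"twist": [0,0,0],"jaw": -0.5},{"delta_pos": [0,0,-0.2],"twist": [0,0,0],"jaw": -0.5},{"delta_pos": [0,0,-0.4],"twist": [0,0,0],"jaw": -0.5},{"delta_pos": [0,0,-0.6],"twist": [0,0,0],"jaw": -0.5},{"delta_pos": [0,0,-0.6],"twist": [0,0,0],"jaw": -0.5},{"delta_pos": [0,0,-0.6],"twist": [0,0,0],"jaw": -0.5},{"delta_pos": [0,0,-0.6],"twist": [0,0,0],"jaw": -0.5},{"delta_pos": [0,0,-0.6],"twist": [0,0,0],"jaw": -0.5},{"delta_pos": [0,0,-0.4],"twist": [0,0,0],"jaw": -0.5},{"delta_pos": [0,0,0],"twist": [0,0,0],"jaw": -0.5},{"delta_pos": [0,0,0],"twist": [0,0,0],"jaw": -0.5},{"delta_pos": [0,0,0],"twist": [0,0,0],"jaw": -0.5},{"delta_pos": [0,0,0],"twist": [0,0,0],"jaw": -0.5}]'

```text
t: 27.28
eef_pos: [0.6083, 0.2084, 0.4039]
tool_rot: [180.0, 0.1, 10.0]
force: [0.2, 0.0, -0.5]
opening: 0.0689
gripper_force: 0.0
```

Emit:
play_rows --increments '[{"delta_pos": [0,0,0],"twist": [0,0,0],"jaw": -0.5},{"delta_pos": [0,0,0],"twist": [0,0,0],"jaw": -0.5},{"delta_pos": [0,0,0],"twist": [0,0,0],"jaw": -0.5},{"delta_pos": [0,0,0],"twist": [0,0,0],"jaw": -0.5},{"delta_pos": [0,0,0],"twist": [0,0,0],"jaw": -0.5},{"delta_pos": [0,0,0],"twist": [0,0,0],"jaw": -0.5},{"delta_pos": [0,0,0],"twist": [0,0,0],"jaw": -0.5},{"delta_pos": [0,0,0],"twist": [0,0,0],"jaw": -0.5},{"delta_pos": [0,0,0],"twist": [0,0,0],"jaw": -0.5},{"delta_pos": [0,0,0],"twist": [0,0,0],"jaw": -0.5},{"delta_pos": [0,0,0],"twist": [0,0,0],"jaw": -0.5},{"delta_pos": [0,0,0],"twist": [0,0,0],"jaw": -0.5}]'

```text
t: 28.28
eef_pos: [0.6087, 0.2086, 0.4052]
tool_rot: [180.0, -0.1, 10.0]
force: [0.5, 0.6, -0.1]
opening: 0.0689
gripper_force: 0.0
```

```bash
cat > e.py <<'E'
from h import *
y=np.deg2rad(10);o=np.array([.6091,.2093]);S=np.array([[np.cos(y),np.sin(y)],[-np.sin(y),np.cos(y)]])
for k in range(2):
    s=r.read_state();c=cam('wrist',s);im,d=r.get_image('wrist');F=cloud('wrist',d,c).reshape(-1,3);F=F[~np.isnan(F[:,0])];q=(F[:,:2]-o)@S.T
    m=(abs(q[:,0])<.06)&(abs(q[:,1])<.07)&(F[:,2]>.155)&(F[:,2]<.18)
    A=np.c_[q[m],np.ones(m.sum())];co=np.linalg.lstsq(A,F[m,2],rcond=None)[0]
    print(s['t'],'rim',m.sum(),cv2.minAreaRect((q[m]*1e3).astype(np.float32)),'tilt deg',np.rad2deg(co[:2]).round(2))
im,d=r.get_image('scene');ims=[cv2.resize(im[150:318,170:394],(400,300))]
im2,d=r.get_image('top');ims.append(cv2.resize(im2[130:280,130:330],(400,300)))
cv2.imwrite('pics/e.png',np.hstack(ims)[:,:,::-1])
E
python3 e.py
```

```text
28.2833 rim 788 ((-1.14605712890625, -1.0489463806152344), (80.75824737548828, 106.87535858154297), 0.6746333241462708) tilt deg [ 1.64 -0.35]
28.3333 rim 775 ((-0.6631393432617188, -1.0493087768554688), (80.40945434570312, 107.07035064697266), 1.164991021156311) tilt deg [ 1.36 -0.37]
```

View pics/e.png

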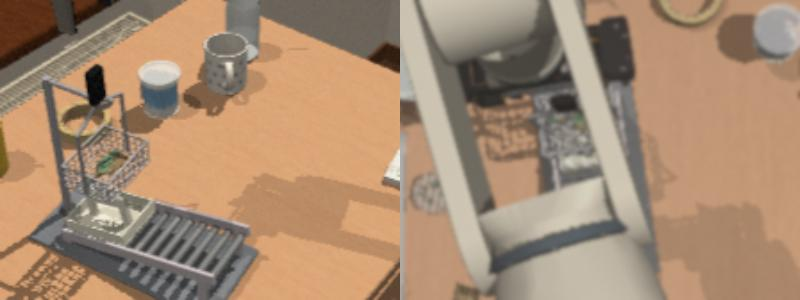

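The basket hangs near level, clear of the arm, with the find in it and the tray at the stop below. I'll wait a few seconds for any swing to die out, check, and hand in.

Emit:
play_rows --increments '[{"delta_pos": [0,0,-0.3],"twist": [0,0,0],"jaw": -0.5},{"delta_pos": [0,0,0],"twist": [0,0,0],"jaw": -0.5},{"delta_pos": [0,0,0],"twist": [0,0,0],"jaw": -0.5},{"delta_pos": [0,0,0],"twist": [0,0,0],"jaw": -0.5},{"delta_pos": [0,0,0],"twist": [0,0,0],"jaw": -0.5},{"delta_pos": [0,0,0],"twist": [0,0,0],"jaw": -0.5},{"delta_pos": [0,0,0],"twist": [0,0,0],"jaw": -0.5},{"delta_pos": [0,0,0],"twist": [0,0,0],"jaw": -0.5},{"delta_pos": [0,0,0],"twist": [0,0,0],"jaw": -0.5},{"delta_pos": [0,0,0],"twist": [0,0,0],"jaw": -0.5},{"delta_pos": [0,0,0],"twist": [0,0,0],"jaw": -0.5},{"delta_pos": [0,0,0],"twist": [0,0,0],"jaw": -0.5},{"delta_pos": [0,0,0],"twist": [0,0,0],"jaw": -0.5},{"delta_pos": [0,0,0],"twist": [0,0,0],"jaw": -0.5},{"delta_pos": [0,0,0],"twist": [0,0,0],"jaw": -0.5},{"delta_pos": [0,0,0],"twist": [0,0,0],"jaw": -0.5},{"delta_pos": [0,0,0],"twist": [0,0,0],"jaw": -0.5},{"delta_pos": [0,0,0],"twist": [0,0,0],"jaw": -0.5},{"delta_pos": [0,0,0],"twist": [0,0,0],"jaw": -0.5},{"delta_pos": [0,0,0],"twist": [0,0,0],"jaw": -0.5}]'

```text
t: 30.15
eef_pos: [0.6087, 0.2086, 0.4143]
tool_rot: [-180.0, -0.1, 10.0]
force: [-0.5, 0.5, 0.3]
opening: 0.069
gripper_force: 0.0
```

Emit:
play_rows --increments '[{"delta_pos": [0,0,0],"twist": [0,0,0],"jaw": -0.5},{"delta_pos": [0,0,0],"twist": [0,0,0],"jaw": -0.5},{"delta_pos": [0,0,0],"twist": [0,0,0],"jaw": -0.5},{"delta_pos": [0,0,0],"twist": [0,0,0],"jaw": -0.5},{"delta_pos": [0,0,0],"twist": [0,0,0],"jaw": -0.5},{"delta_pos": [0,0,0],"twist": [0,0,0],"jaw": -0.5},{"delta_pos": [0,0,0],"twist": [0,0,0],"jaw": -0.5},{"delta_pos": [0,0,0],"twist": [0,0,0],"jaw": -0.5},{"delta_pos": [0,0,0],"twist": [0,0,0],"jaw": -0.5},{"delta_pos": [0,0,0],"twist": [0,0,0],"jaw": -0.5},{"delta_pos": [0,0,0],"twist": [0,0,0],"jaw": -0.5},{"delta_pos": [0,0,0],"twist": [0,0,0],"jaw": -0.5},{"delta_pos": [0,0,0],"twist": [0,0,0],"jaw": -0.5},{"delta_pos": [0,0,0],"twist": [0,0,0],"jaw": -0.5},{"delta_pos": [0,0,0],"twist": [0,0,0],"jaw": -0.5},{"delta_pos": [0,0,0],"twist": [0,0,0],"jaw": -0.5},{"delta_pos": [0,0,0],"twist": [0,0,0],"jaw": -0.5},{"delta_pos": [0,0,0],"twist": [0,0,0],"jaw": -0.5},{"delta_pos": [0,0,0],"twist": [0,0,0],"jaw": -0.5},{"delta_pos": [0,0,0],"twist": [0,0,0],"jaw": -0.5}]'

```text
t: 31.82
eef_pos: [0.6087, 0.2086, 0.4142]
tool_rot: [-180.0, -0.1, 10.0]
force: [0.0, -0.2, 0.2]
opening: 0.0688
gripper_force: 0.0
```

```bash
sed -i 's/range(2)/range(8)/' e.py; python3 e.py; python3 -c "
from h import *
im,d=r.get_image('scene');W=cloud('scene',d,cam('scene'));np.savez('scene6.npz',W=W,im=im)"; python3 f.py | tail -2
```

```text
31.8167 rim 755 ((-1.1503334045410156, -0.8307151794433594), (80.70448303222656, 107.41376495361328), 0.02818998135626316) tilt deg [ 1.86 -0.25]
31.8667 rim 759 ((-1.2299613952636719, -0.734222412109375), (80.91632080078125, 107.20764923095703), 0.18779629468917847) tilt deg [ 1.62 -0.21]
31.9167 rim 763 ((-1.0788536071777344, -0.3664665222167969), (80.8624038696289, 106.58989715576172), 0.32172709703445435) tilt deg [ 1.75 -0.37]
31.9667 rim 764 ((-1.2844505310058594, -0.5574722290039062), (80.80042266845703, 107.34978485107422), 0.06844928860664368) tilt deg [ 1.72 -0.34]
32.0167 rim 759 ((-1.2243919372558594, -0.6893157958984375), (80.67028045654297, 107.01786041259766), 0.04738857224583626) tilt deg [ 1.89 -0.28]
32.0667 rim 761 ((-1.3071937561035156, -0.6609420776367188), (80.77857208251953, 107.005615234375), 0.04452018439769745) tilt deg [ 1.86 -0.37]
32.1167 rim 756 ((-1.2848281860351562, -0.5693168640136719), (80.77954864501953, 107.41454315185547), 0.08383078873157501) tilt deg [ 1.54 -0.38]
32.1667 rim 763 ((-1.180023193359375, -0.6476593017578125), (80.65623474121094, 107.1401138305664), 0.023523230105638504) tilt deg [ 1.7  -0.33]
bar 54 ((2.487253189086914, 1.4221391677856445), (12.165760040283203, 63.16887283325195), 87.43443298339844)
rim 225 ((18.148651123046875, -1.0560150146484375), (89.02914428710938, 141.07997131347656), 89.19829559326172)
```

Still and level to within about 1.7°, and the tray is unchanged. Handing in.

```bash
python3 -c "
from workcell import r
print(r.close_job())"
```

```text
the job is handed in; nothing more can be done
None
```

I handed the job in at about 32 s of the 67 s: the tray rests square against the stop, and the basket hangs still in the hook above it, level to within about 2°, with the find in it. No verdict came back.

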